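# Empty the spacer cup of the screw organiser into a carton

### The job

Swing the small carton's flap wide open, folding it well over to the outside. Then lift the cup holding the three white spacers straight up out of the blue organiser frame, keeping it level until it is clear, and tip it so that all three spacers drop into the carton. Stand the empty cup upright in the middle of the cork mat and let go; leave the flap open, the other two cups in the frame and the other things on the bench where they are.

Things in the scene. Friction and masses are not known exactly. Their poses are not given: they have to be found in the camera images.
- frame: blue painted steel organiser frame, fixed, 106 (own x) x 212 (own y) x 42 mm high. Origin: centre of its underside. Three pockets in a row along y, at y = -68, 0 and +68 mm, each 94 x 60 mm and open above, floor 4 mm thick; every pocket holds a cup with 2 mm play on each side, sunk 38 mm deep. The cups stand with their axes along the frame's.
- cup_spacers: the cup to empty, in any of the three pockets: smoky clear plastic cup 90 (own x) x 56 (own y) x 50 mm high, orange grip fin at its +x end, pouring lip at -x. Origin: centre of its underside. Walls, floor 3 mm; lip 32 mm high. Inside: flat floor from x = 8 to 42 mm, then a 30 degree ramp rising to the lip. Slippery. Empty 0.07 to 0.14 kg.
- cup_fin (a point): centre of the exposed part of cup_spacers' orange grip fin, in the cup's frame at x = +30, y = 0, z = 72.5 mm. The fin is 24 mm (cup x) by 12 mm (cup y) and stands 45 mm above the rim (z = 50 to 95 mm); pinch it across its 12 mm
- cup_lip (a point): middle of the top edge of cup_spacers' pouring lip, in the cup's frame at x = -45, y = 0, z = 32 mm. The ramp ends here: tipped this end down by some 55 to 75 degrees, the spacers slide out over it
- cup_sockets: like cup_spacers in size and shape, but holds two chrome sockets; stays in its pocket
- cup_clamps: like cup_spacers in size and shape, but holds a small green pipe clamp; stays in its pocket
- spacer_a: white nylon spacer tube, 14 mm diameter, 20 mm long, 10 g, standing loose at the fin end of cup_spacers. Origin: centre of its lower end, z along its axis
- spacer_b: white nylon spacer tube, 14 mm diameter, 20 mm long, 10 g, standing loose at the fin end of cup_spacers. Origin: centre of its lower end, z along its axis
- spacer_c: white nylon spacer tube, 14 mm diameter, 20 mm long, 10 g, standing loose at the fin end of cup_spacers. Origin: centre of its lower end, z along its axis
- carton: small cardboard carton, fixed, 140 (own x) x 100 (own y) x 60 mm high, walls and floor 3 mm, open on top but for its flap. Origin: centre of its underside, z up. The flap's hinge runs along own x on the rim of the +y wall (y = +50 mm, z = 60 mm). Two small end flaps hang outside the x ends.
- flap (a joint): carton flap angle in rad: 0 = lying shut over the mouth, 1.57 = upright, 2.6 = folded outwards as far as it goes. Stands half open at the start (0.7 to 1.0). Panel 138 mm along the hinge, 93 mm from hinge to free edge, 4 mm thick, light; a stiff crease (0.02 N m) keeps it where it is left.
- flap_edge (a point): middle of the flap's free edge, 93 mm from the hinge; at the start it is raised above the mouth on the carton's -y side, so a fingertip can push it up and over to +y
- mat: cork mat, fixed, 160 (own x) x 120 (own y) x 3 mm. Origin: centre of its underside
- hexkeys: black folding hex key set, 95 x 34 x 23 mm, lying on the bench; leave alone. Origin: centre of its underside
- clamp_big: green plastic pipe clamp ring, 44 mm across, 18 mm high, on the bench; leave alone. Origin: centre of its underside
- driver: screwdriver lying on the bench; leave alone. Origin: near its middle
Mind the look-alikes: they are no part of the job. Several things have the shape of the carton; the one meant has the colours described above.

How it is judged:
By the outcome, as a careful person would: the job done as asked, in the order asked, and still so for the second after the job is handed in, with the robot touching nothing.
It also fails if it takes over 72 s, if anything falls off the work surface, if the arm or the gripper's body presses on something with over 40 N, if the wrist force passes 120 N, or if a joint passes its speed limit or range.

### The arm

A 6-joint arm with a two-finger parallel gripper is mounted at the origin on the work surface. World frame = base frame: x ahead of the robot, y to its left, z up, the work surface at z = 0. Lengths are in m, angles in rad, forces in N, time in s.
With the tool pointing down it reaches from about 0.375 to 0.925 m from the base axis. Payload 5.7 kg.
Tool frame: the origin (TCP) lies at the very end of the fingers, on their centre line; the grasp point (between the pads) lies 19 mm behind it (ctrl.grip_depth is the z of the grasp point in the tool frame, in m); z points along the fingers, y is the line along which they close (so a half turn about z gives the same grasp; the last joint's range is limited). The gripper opens to 88 mm and grips with 3 to 60 N. Pads are 20 mm wide; open, the fingers measure 115 mm over their backs; the gripper's body (75 mm by 178 mm) begins 61 mm behind the grasp point.
Start: joints at [1.157, 0.359, 1.51, -0, 1.272, -0.115], TCP at [0.177, 0.573, 0.223] pointing down, gripper open.
Joint ranges: [-2.97, 2.97], [-1.01, 2.36], [0.21, 2.38], [-0.96, 4.11], [0.2, 2.71], [-2.98, 2.98]. Speed limits (rad/s): [2.39, 2.39, 3.14, 3.14, 3.14, 3.14].

### API

Orientations are given as a rotation vector (axis times angle).
In Python, from bench import ctrl gives the robot as it stands. The module is installed in compiled form; this text tells all that it offers.
- The arm moves only by the tool apply_moves, never from a script. Its arguments are lists of equal length, an entry for each row: "delta_pos": the shift along the world's x, y, z in m, a list of three; "yaw": the turn about the world's z in rad. In form: {"delta_pos": [[tx, ty, tz], ...], "yaw": [yaw, ...]}. A call has 1 to 20 rows; each row is the pose to reach, as a shift and turn from the pose commanded when the call began; what a row does not reach only later rows make up. A row lasts 1/10 s, in which the tool goes at most 50 mm and 8.59 degrees, less where a joint would pass 70% of its speed; a pose out of reach is approached as far as the arm can. A call with a gripper value outside its range is refused whole. "claw" is the finger opening in m, from 0 to 0.0878, set as the call begins (left out, the last holds). The fingers move at their own pace and stop on an object; the grip force is fixed at half the most. Time passes only in rows, so rows that repeat a pose let the fingers close. It gives the time, the measured TCP pose, the force, the opening and the grip force at its end, in the units of the state.
- ctrl.get_obs(): the state, without advancing time (a new reading comes with each control period).
- ctrl.capture(name): name is "side" or "top"; returns a dict with "color" (400x640x3 uint8, red, green, blue), "fovy" (degrees; the focal length in pixels is half the picture's height over the tangent of half this angle, whatever the lens; pixels are square), "cx", "cy" (the principal point, pixels), "extrinsics" (4x4, takes a point from world to camera coordinates). Camera axes: x right, y down, z forward; pixel columns grow to the right and rows downward; lengths in m; the calibration is good to about 2 mm. A picture is of the moment at which its call begins. There is no depth.
- ctrl.sign_off(): hands the job in; it is judged then, once.
The state is a dict: "time_s": time; "joint_positions": joint angles; "joint_velocities": joint speeds; "tau": joint torques, N m; "position": TCP position; "tool_rot": TCP orientation; "force": force on the tool from outside, world axes, zero at the start; "torque": the same for the moment, N m; "grip_width": opening from 0.0 (shut) to 1.0 (fully open); "grasp_force": force on a finger pad.
Only numpy, scipy, OpenCV 4.12 (cv2) and the standard library are available. Lean on these libraries where they do the work, as an engineer would, in place of code of your own. Each camera call takes 0.05 s, during which the arm holds its last target. There are 200 camera calls.

## Working session

There is one attempt and no reset: what is moved stays moved. The work goes in short steps, Python scripts to look and compute and a tool call to move; the robot and the scene stay as the last step left them, time stands still between calls to the robot, and variables do not carry over. Pictures are saved under pics/ and viewed, at most 10 in all, crops included, and the job is handed in when it is done.

Besides the shell and the picture viewer there is one more tool, called as name([rows], argument=value, ...), one row to a line, values as JSON. apply_moves: Moves the arm, as the interface text tells. Its arguments: {"type":"object","properties":{"delta_pos":{"type":"array"},"yaw":{"type":"array"},"claw":{"type":"number"}},"required":["delta_pos","yaw"]}

```bash
mkdir -p pics; cat > h.py <<'E'
import numpy as np, cv2
from bench import ctrl
def cap(n,save=None):
    c=ctrl.capture(n); 
    if save: cv2.imwrite('pics/'+save+'.png',c['color'][:,:,::-1])
    return c
def K(c):
    f=200/np.tan(np.radians(c['fovy'])/2); return f,c['cx'],c['cy']
def ray(c,u,v):
    f,cx,cy=K(c);E=np.array(c['extrinsics']);R=E[:3,:3];t=E[:3,3]
    return -R.T@t, R.T@np.array([(u-cx)/f,(v-cy)/f,1])
def onz(c,u,v,z):
    o,d=ray(c,u,v); return o+d*(z-o[2])/d[2]
def proj(c,p):
    f,cx,cy=K(c);E=np.array(c['extrinsics']);q=E[:3,:3]@np.array(p)+E[:3,3]
    return np.array([cx+f*q[0]/q[2],cy+f*q[1]/q[2]])
E
python3 - <<'E'
from h import *
for n in('side','top'):
    c=cap(n,n+'0'); o,d=ray(c,320,200); print(n,c['fovy'],o.round(3),(d/np.linalg.norm(d)).round(3))
o=ctrl.get_obs();print(o['position'],o['tool_rot'],o['grip_width'])
E
```

```text
side 57.65728919944563 [ 0.352 -0.727  0.605] [ 0.228  0.759 -0.611]
top 47.38525329322712 [ 0.351 -0.039  1.406] [ 0.157 -0.005 -0.988]
[0.1763599  0.57283787 0.22191895] [-4.67518104e-01 -3.10613748e+00  2.53207349e-03] 0.9999010456891242
```

View pics/top0.png

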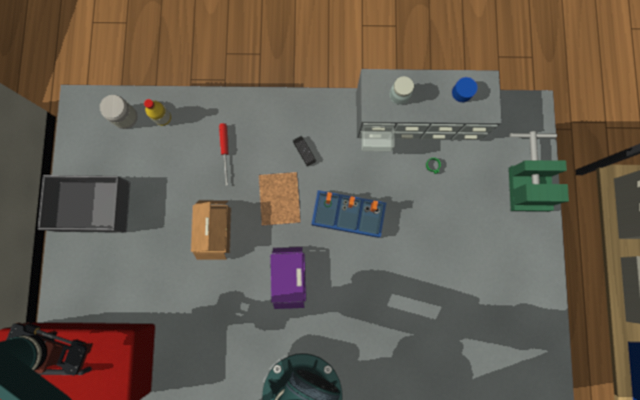

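View pics/side0.png

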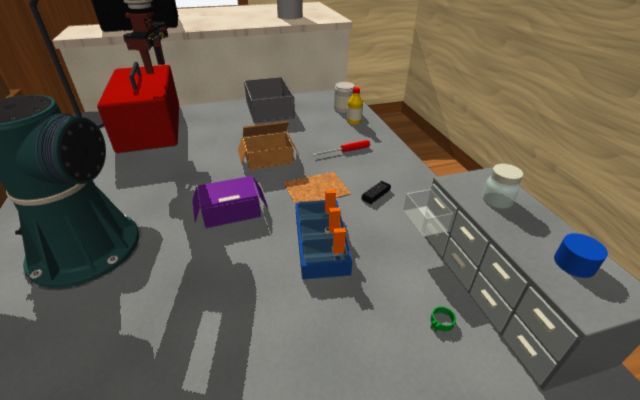

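The top view has the brown carton at (210,230), the purple look-alike at (288,277), the cork mat at (280,198) and the blue frame at (349,213) with three fins at (328,198), (351,202) and (373,207). I need larger crops.

```bash
python3 - <<'E'
import cv2,numpy as np
t=cv2.imread('pics/top0.png');s=cv2.imread('pics/side0.png')
r=lambda im,x,y,w,h:cv2.resize(im[y:y+h,x:x+w],(400,300),interpolation=cv2.INTER_CUBIC)
cv2.imwrite('pics/crop0.png',np.vstack([np.hstack([r(t,300,180,100,75),r(t,170,188,100,75)]),np.hstack([r(s,280,190,100,75),r(s,220,110,100,75)])]))
from h import *
c=cap('top')
hsv=cv2.cvtColor(c['color'],cv2.COLOR_RGB2HSV)
def m(lo,hi,box):
    k=cv2.inRange(hsv,lo,hi); z=np.zeros_like(k); x,y,w,h=box; z[y:y+h,x:x+w]=k[y:y+h,x:x+w]; return z
def pts(mask,z,name):
    cs,_=cv2.findContours(mask,0,1); cs=sorted(cs,key=cv2.contourArea)[::-1][:3]
    for a in cs:
        if cv2.contourArea(a)<8: continue
        R=cv2.minAreaRect(a); P=np.array([onz(c,*p,z)[:2] for p in cv2.boxPoints(R)])
        e=P[1]-P[0],P[2]-P[1]
        print(name,np.round(R[0],1),'ctr',P.mean(0).round(4),'sides',[(np.linalg.norm(q).round(3),np.degrees(np.arctan2(q[1],q[0])).round(1)) for q in e])
pts(m((5,60,90),(22,255,255),(250,165,55,70)),.003,'mat')
pts(m((100,120,40),(125,255,255),(300,180,100,65)),.042,'frame')
pts(m((3,200,150),(14,255,255),(310,180,85,45)),.099,'fin')
pts(m((5,60,60),(25,255,255),(180,190,60,80)),.06,'carton')
E
```

```text
mat [278.9 198.4] ctr [0.5796 0.0811] sides [(np.float64(0.124), np.float64(-85.2)), (np.float64(0.161), np.float64(-175.1))]
frame [348.5 213.5] ctr [ 0.5287 -0.1332] sides [(np.float64(0.107), np.float64(-9.1)), (np.float64(0.211), np.float64(-99.4))]
fin [373.6 205.1] ctr [ 0.5465 -0.2024] sides [(np.float64(0.02), np.float64(-18.6)), (np.float64(0.007), np.float64(-108.2))]
carton [210.5 230. ] ctr [0.4735 0.2766] sides [(np.float64(0.116), np.float64(-89.4)), (np.float64(0.172), np.float64(-177.8))]
```

View pics/crop0.png

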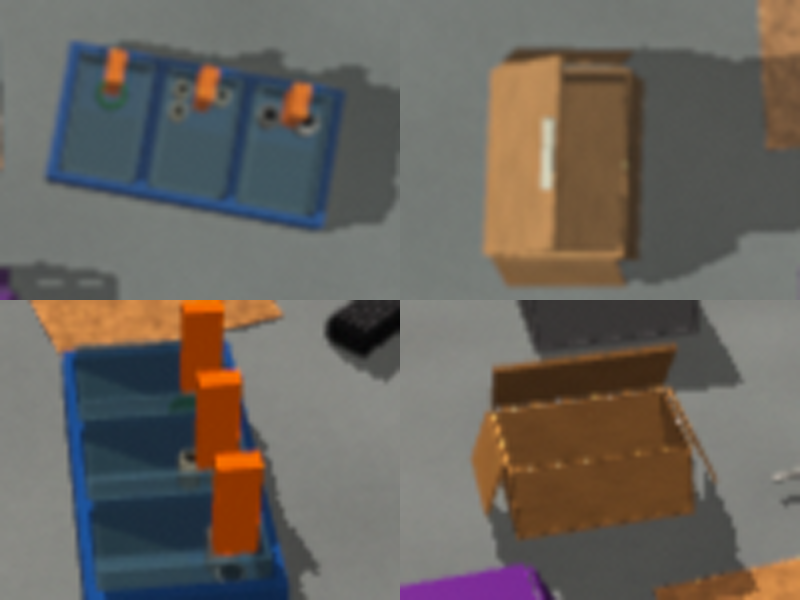

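```bash
python3 - <<'E'
from h import *
c=cap('top');s=cap('side')
for n,u,v in [('rim -y far',228,205.5),('rim -y near',226.2,251.8),('hinge far',194,204.5),('hinge near',191.5,251)]:
    print(n,onz(c,u,v,.06).round(4))
# side crop: offset (220,110), scale 4, origin (400,300)
S=lambda x,y:(220+(x-400)/4,110+(y-300)/4)
for n,p in [('front wall top L',(507,468)),('front wall top R',(693,451)),('back L',(492,409)),('back R',(668,386))]:
    print(n,onz(s,*S(*p),.06).round(4))
# flap free edge: intersect top ray & side ray
def tri(a,b):
    (o1,d1),(o2,d2)=a,b; A=np.c_[d1,-d2]; k=np.linalg.lstsq(A,o2-o1,rcond=None)[0]; p,q=o1+d1*k[0],o2+d2*k[1]; return ((p+q)/2).round(4),np.linalg.norm(p-q).round(4)
T=lambda x,y:(170+(x-400)/4,188+y/4)
print('edge near',tri(ray(c,*T(555,252)),ray(s,*S(492,370))))
print('edge far',tri(ray(c,*T(558,56)),ray(s,*S(676,347))))
fr=np.array([.5287,-.1332]);a=np.radians(-9.2);ex=np.array([np.cos(a),np.sin(a)])
ey=np.array([-ex[1],ex[0]])
for y in(-.068,0,.068):
    p=fr+.030*ex+y*ey; print(p.round(4),'top',proj(c,[*p,.099]).round(1),'side',proj(s,[*p,.0765]).round(1))
for im,nm in((c,'top'),(s,'side')):
    h=cv2.cvtColor(im['color'],cv2.COLOR_RGB2HSV);k=cv2.inRange(h,(3,200,120),(14,255,255));x0,x1,y0,y1=(310,395,185,225) if nm=='top' else (315,350,185,262)
    z=np.zeros_like(k);z[y0:y1,x0:x1]=k[y0:y1,x0:x1]
    n,_,st,ce=cv2.connectedComponentsWithStats(z)
    print(nm,[(st[i].tolist(),ce[i].round(1).tolist()) for i in range(1,n) if st[i][4]>15])
E
```

```text
rim -y far [0.5465 0.2276 0.06  ]
rim -y near [0.4089 0.2276 0.06  ]
hinge far [0.5485 0.3291 0.06  ]
hinge near [0.4103 0.3296 0.06  ]
front wall top L [0.4119 0.2328 0.06  ]
front wall top R [0.5504 0.2203 0.06  ]
back L [0.4122 0.3288 0.06  ]
back R [0.5548 0.3299 0.06  ]
edge near (array([0.41  , 0.2635, 0.125 ]), np.float64(0.0043))
edge far (array([0.5487, 0.2678, 0.1234]), np.float64(0.0037))
[ 0.5474 -0.2051] top [374.6 204.7] side [337.3 237.9]
[ 0.5583 -0.138 ] top [351.5 200.8] side [332.3 217. ]
[ 0.5692 -0.0709] top [328.4 196.9] side [328.  198.7]
top [([350, 198, 3, 7, 16], [350.9, 200.9]), ([372, 202, 4, 7, 19], [373.6, 205.0])]
side [([325, 190, 21, 63, 719], [334.6, 221.6])]
```

apply_moves([
  [0.304, -0.35, 0],
  [0.304, -0.35, 0],
  [0.304, -0.35, 0],
  [0.304, -0.35, 0],
  [0.304, -0.35, 0],
  [0.304, -0.35, 0],
  [0.304, -0.35, 0],
  [0.304, -0.35, 0],
  [0.304, -0.35, 0],
  [0.304, -0.35, 0],
  [0.304, -0.35, 0],
  [0.304, -0.35, 0],
  [0.304, -0.35, 0],
  [0.304, -0.35, -0.04],
  [0.304, -0.35, -0.08],
  [0.304, -0.35, -0.122],
  [0.304, -0.35, -0.122],
  [0.304, -0.35, -0.122],
], yaw=[0.14, 0.14, 0.14, 0.14, 0.14, 0.14, 0.14, 0.14, 0.14, 0.14, 0.14, 0.14, 0.14, 0.14, 0.14, 0.14, 0.14, 0.14], claw=0)

```text
time_s: 2.05
position: [0.4795, 0.2243, 0.1008]
tool_rot: [-0.246, -3.13, 0.001]
force: [0.9, -0.0, 0.2]
grip_width: 0.002
grasp_force: 0.0
```

apply_moves([
  [0, 0.015, 0],
  [0, 0.03, 0],
  [0, 0.045, 0],
  [0, 0.06, 0],
  [0, 0.075, 0],
  [0, 0.09, 0],
  [0, 0.102, 0],
  [0, 0.112, -0.002],
  [0, 0.12, -0.007],
  [0, 0.125, -0.011],
  [0, 0.13, -0.015],
  [0, 0.13, -0.015],
], yaw=[0, 0, 0, 0, 0, 0, 0, 0, 0, 0, 0, 0])

```text
time_s: 3.25
position: [0.4802, 0.3535, 0.0847]
tool_rot: [-0.249, -3.131, 0.001]
force: [-0.3, -0.6, 0.5]
grip_width: 0.007
grasp_force: 0.0
```

```bash
python3 - <<'E'
from h import *
c=cap('top');s=cap('side')
r=lambda im,x,y,w,h:cv2.resize(im['color'][y:y+h,x:x+w,::-1],(400,300),interpolation=cv2.INTER_CUBIC)
cv2.imwrite('pics/flap.png',np.hstack([r(c,150,180,120,90),r(s,210,80,120,90)]))
print(ctrl.get_obs()['force'],proj(s,[.48,.329,.06]),proj(c,[.48,.329,.06]))
E
```

```text
[0.16185587 0.00649041 0.46583026] [264.24195304 134.52630653] [192.89121827 227.37500118]
```

View pics/flap.png

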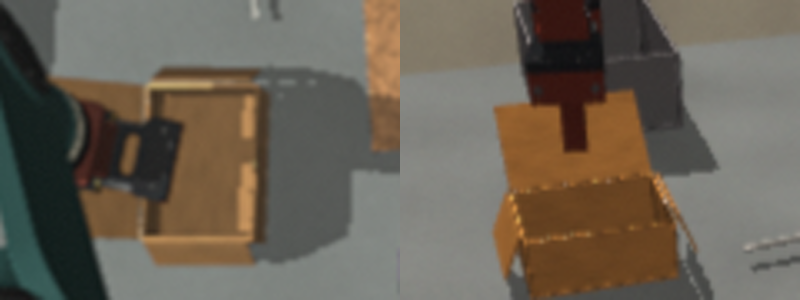

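The flap is folded outwards: in the side crop its panel leans away behind the carton, with the free edge near (565,97), and the tip geometry gives about 2.5 rad. Next is the middle cup.

apply_moves([
  [0, -0.03, 0.0],
  [0, -0.05, 0.03],
  [0, -0.06, 0.07],
  [0, -0.08, 0.12],
  [0.078, -0.491, 0.12],
  [0.078, -0.491, 0.12],
  [0.078, -0.491, 0.12],
  [0.078, -0.491, 0.12],
  [0.078, -0.491, 0.12],
  [0.078, -0.491, 0.12],
  [0.078, -0.491, 0.12],
  [0.078, -0.491, 0.12],
  [0.078, -0.491, 0.12],
  [0.078, -0.491, 0.12],
  [0.078, -0.491, 0.12],
  [0.078, -0.491, 0.12],
], yaw=[0, 0, 0, 0, 0, 0, 0, 0, 0, 0, 0, 0, 0, 0, 0, 0], claw=0.05)

```text
time_s: 4.95
position: [0.558, -0.1359, 0.2055]
tool_rot: [-0.247, -3.131, -0.001]
force: [0.6, 1.2, -0.9]
grip_width: 0.566
grasp_force: 0.0
```

```bash
python3 - <<'E'
from h import *
o=ctrl.get_obs();print(o['position'],o['tool_rot'])
c=cap('top');s=cap('side','s2')
E=[.329,.4]
cv2.imwrite('pics/two.png',np.hstack([cv2.resize(s['color'][80:170,210:330,::-1],(400,300)),cv2.resize(s['color'][120:270,250:450,::-1],(400,300))]))
for th in (2.3,2.4,2.5,2.6): 
    p=[.548,.329-.093*np.cos(th),.06+.093*np.sin(th)]; print(th,proj(c,p).round(1),proj(s,p).round(1))
E
```

```text
[ 0.55796616 -0.1358916   0.20552494] [-2.47335119e-01 -3.13096781e+00 -1.25909981e-03]
2.3 [165.6 200.8] [280.  104.3]
2.4 [164.1 201.2] [279.7 105.4]
2.5 [162.8 201.5] [279.5 106.7]
2.6 [161.9 201.9] [279.3 108.3]
```

View pics/two.png

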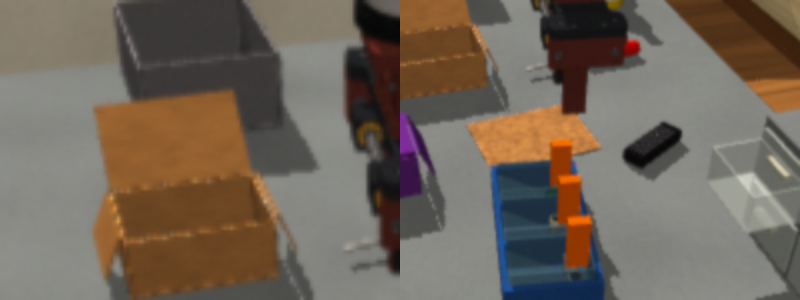

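apply_moves([
  [0, 0, -0.04],
  [0, 0, -0.08],
  [0, 0, -0.11],
  [0, 0, -0.126],
  [0, 0, -0.126],
  [0, 0, -0.126],
], yaw=[0, 0, 0, 0, 0, 0])

```text
time_s: 5.65
position: [0.5588, -0.1368, 0.08]
tool_rot: [-0.247, -3.132, 0.0]
force: [0.1, 0.5, 0.1]
grip_width: 0.57
grasp_force: 0.0
```

apply_moves([
  [0, 0, 0],
  [0, 0, 0],
  [0, 0, 0],
  [0, 0, 0],
  [0, 0, 0],
  [0, 0, 0],
], yaw=[0, 0, 0, 0, 0, 0], claw=0.0)

```text
time_s: 6.25
position: [0.5587, -0.1378, 0.0799]
tool_rot: [0.249, 3.131, -0.0]
force: [-0.3, -0.1, 2.0]
grip_width: 0.133
grasp_force: 30.0
```

apply_moves([
  [0, 0, 0.004],
  [0, 0, 0.012],
  [0, 0, 0.022],
  [0, 0, 0.034],
  [0, 0, 0.046],
  [0, 0, 0.058],
  [0, 0, 0.07],
  [0, 0, 0.082],
  [0, 0, 0.094],
  [0, 0, 0.106],
  [0, 0, 0.118],
  [0, 0, 0.127],
  [0, 0, 0.13],
  [0, 0, 0.13],
  [0, 0, 0.13],
], yaw=[0, 0, 0, 0, 0, 0, 0, 0, 0, 0, 0, 0, 0, 0, 0])

```text
time_s: 7.75
position: [0.5583, -0.1375, 0.2092]
tool_rot: [-0.249, -3.131, -0.0]
force: [0.1, -0.2, -1.7]
grip_width: 0.135
grasp_force: 30.0
```

```bash
python3 - <<'E'
from h import *
s=cap('side');c=cap('top')
cv2.imwrite('pics/lift.png',np.hstack([cv2.resize(s['color'][90:270,250:490,::-1],(400,300),interpolation=2),cv2.resize(c['color'][150:270,270:430,::-1],(400,300),interpolation=2)]))
E
```

```text
(no output)
```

View pics/lift.png

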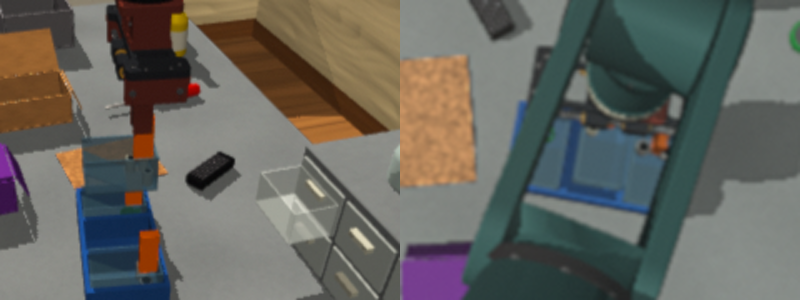

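Cup is level and clear of the frame (side crop: cup at (120,160) above the frame). The moves only offer yaw, so I'll tip it about the pinch axis, pushing the lip against the carton's inner near wall, and then back off to pour.

apply_moves([
  [-0.001, 0.006, 0],
  [-0.003, 0.018, 0],
  [-0.005, 0.036, 0],
  [-0.008, 0.06, 0],
  [-0.012, 0.085, 0],
  [-0.015, 0.11, 0],
  [-0.019, 0.137, 0],
  [-0.023, 0.164, 0],
  [-0.027, 0.191, 0],
  [-0.03, 0.218, 0],
  [-0.034, 0.245, 0],
  [-0.038, 0.272, 0],
  [-0.042, 0.299, 0],
  [-0.045, 0.325, 0],
  [-0.049, 0.35, 0],
  [-0.052, 0.373, 0],
  [-0.055, 0.393, 0],
  [-0.057, 0.408, 0],
  [-0.058, 0.415, 0],
  [-0.058, 0.417, 0],
], yaw=[0, 0, 0.01, 0.02, 0.03, 0.04, 0.05, 0.06, 0.07, 0.08, 0.09, 0.1, 0.11, 0.12, 0.13, 0.14, 0.15, 0.155, 0.159, 0.159])

```text
time_s: 9.85
position: [0.5, 0.2802, 0.2096]
tool_rot: [0.003, -3.141, 0.0]
force: [-0.4, 0.5, -1.4]
grip_width: 0.138
grasp_force: 30.0
```

apply_moves([
  [0, 0, 0],
  [0, 0, -0.01],
  [0, 0, -0.025],
  [0, 0, -0.04],
  [0, 0, -0.055],
  [0, 0, -0.07],
  [0, 0, -0.082],
  [0, 0, -0.09],
  [0, 0, -0.09],
  [0, 0, -0.09],
], yaw=[0, 0, 0, 0, 0, 0, 0, 0, 0, 0])

```text
time_s: 10.85
position: [0.5009, 0.2793, 0.1197]
tool_rot: [0.0, 3.141, -0.0]
force: [-0.4, 0.1, -1.3]
grip_width: 0.137
grasp_force: 30.0
```

```bash
python3 - <<'E'
from h import *
s=cap('side');c=cap('top')
cv2.imwrite('pics/in.png',np.hstack([cv2.resize(s['color'][80:170,210:330,::-1],(400,300),interpolation=2),cv2.resize(c['color'][170:275,140:280,::-1],(400,300),interpolation=2)]))
E
```

```text
(no output)
```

View pics/in.png

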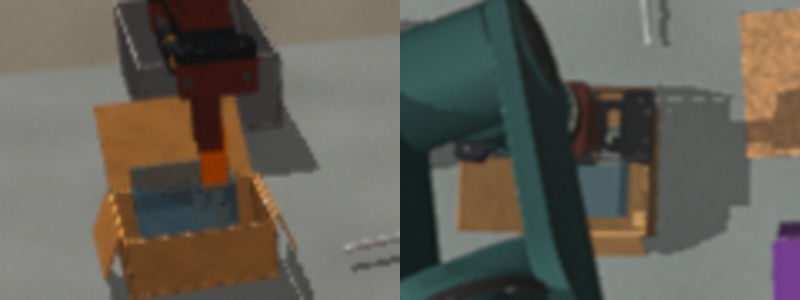

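The cup sits in the carton's mouth (side crop: cup at (185,200), inside the rims), with the lip toward the near wall at the left. Now I push the lip against that wall.

apply_moves([
  [-0.006, 0, 0],
  [-0.012, 0, 0],
  [-0.018, 0, 0],
  [-0.024, 0, 0],
  [-0.03, 0, 0],
  [-0.036, 0, 0],
  [-0.042, 0, 0],
  [-0.048, 0, 0],
  [-0.048, 0, 0],
], yaw=[0, 0, 0, 0, 0, 0, 0, 0, 0])

```text
time_s: 11.85
position: [0.452, 0.2795, 0.1199]
tool_rot: [-0.001, 3.141, 0.0]
force: [4.0, 0.1, 0.7]
grip_width: 0.129
grasp_force: 30.0
```

```bash
cat > fin.py <<'E'
from h import *
s=cap('side');h=cv2.cvtColor(s['color'],cv2.COLOR_RGB2HSV)
k=cv2.inRange(h,(3,210,120),(13,255,255));n,_,st,ce=cv2.connectedComponentsWithStats(k)
i=1+np.argmax(st[1:,4]);o=ctrl.get_obs()
for i in np.argsort(-st[1:,4])[:4]+1: print(st[i],ce[i].round(1))
p=o['position'];print(p.round(4),o['force'].round(2),o['torque'].round(2),'pinch px',proj(s,p+[0,0,.009]).round(1))
E
python3 fin.py
```

```text
[334 229  12  24 258] [338.9 240.2]
[325 190  11  23 211] [329.8 200.7]
[259 117  11  18  99] [263.7 126.8]
[358  88   2   2   3] [358.7  88.3]
[0.4522 0.2795 0.1197] [2.54 1.06 0.75] [ 0.18 -0.72  0.09] pinch px [255.7 122.4]
```

apply_moves([
  [-0.006, 0, 0],
  [-0.012, 0, 0],
  [-0.018, 0, 0],
  [-0.024, 0, 0],
  [-0.03, 0, 0],
  [-0.036, 0, 0],
  [-0.042, 0, 0],
  [-0.048, 0, 0],
  [-0.054, 0, 0],
  [-0.058, 0, 0],
  [-0.058, 0, 0],
  [-0.058, 0, 0],
], yaw=[0, 0, 0, 0, 0, 0, 0, 0, 0, 0, 0, 0])

```text
time_s: 13.1
position: [0.3945, 0.2793, 0.1196]
tool_rot: [0.001, -3.141, 0.0]
force: [0.9, -1.1, -2.4]
grip_width: 0.125
grasp_force: 30.0
```

```bash
python3 fin.py; python3 - <<'E'
from h import *
s=cap('side');c=cap('top')
cv2.imwrite('pics/tip.png',np.hstack([cv2.resize(s['color'][80:170,210:330,::-1],(400,300),interpolation=2),cv2.resize(c['color'][170:275,140:280,::-1],(400,300),interpolation=2)]))
E
```

```text
[333 228  13  25 274] [338.7 240.1]
[325 191  11  22 207] [329.7 201.1]
[240 116  16  13 138] [247.3 122. ]
[356  92   2   2   2] [356.5  92.5]
[0.3946 0.2794 0.1196] [ 1.54 -0.64 -2.08] [-0.03 -0.36 -0.01] pinch px [236.2 124.8]
```

View pics/tip.png

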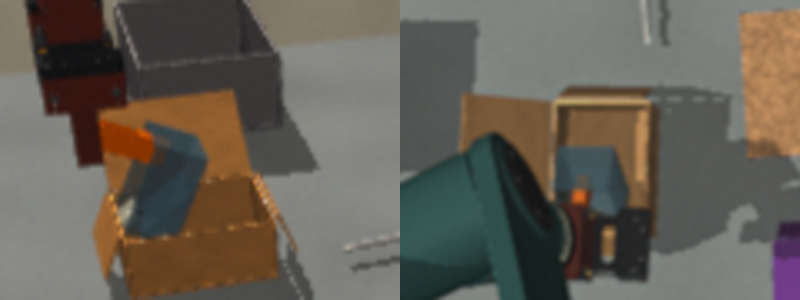

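Tipped by about 70°. The spacers have gathered white at the lip, near (125,210) in the side crop, and are held by the wall. Backing off to let them drop.

apply_moves([
  [0.008, 0, 0.002],
  [0.02, 0, 0.005],
  [0.032, 0, 0.01],
  [0.04, 0, 0.012],
  [0.04, 0, 0.012],
  [0.04, 0, 0.012],
  [0.04, 0, 0.012],
  [0.04, 0, 0.02],
  [0.04, 0, 0.012],
  [0.04, 0, 0.02],
  [0.04, 0, 0.012],
  [0.04, 0, 0.012],
  [0.04, 0, 0.012],
], yaw=[0, 0, 0, 0, 0, 0, 0, 0, 0, 0, 0, 0, 0])

```text
time_s: 14.55
position: [0.4342, 0.2792, 0.1312]
tool_rot: [0.0, -3.141, 0.001]
force: [-0.1, 0.8, -1.2]
grip_width: 0.123
grasp_force: 30.0
```

```bash
python3 fin.py; python3 - <<'E'
from h import *
s=cap('side');c=cap('top')
for n,im,(x,y,w,h) in(('s',s,(210,80,120,90)),('t',c,(140,170,140,105))):
    a=im['color'][y:y+h,x:x+w]; H=cv2.cvtColor(a,cv2.COLOR_RGB2HSV); k=cv2.inRange(H,(0,0,150),(180,70,255))
    N,_,st,ce=cv2.connectedComponentsWithStats(k); print(n,[(st[i].tolist(),(ce[i]+[x,y]).round().tolist()) for i in range(1,N) if st[i][4]>2])
cv2.imwrite('pics/pour.png',np.hstack([cv2.resize(s['color'][80:170,210:330,::-1],(400,300),interpolation=2),cv2.resize(c['color'][170:275,140:280,::-1],(400,300),interpolation=2)]))
E
```

```text
[334 228  12  25 264] [339.  239.9]
[325 190  11  23 212] [329.8 200.8]
[253 111  16  14 136] [260.4 117.6]
[359  88   1   2   2] [359.   88.5]
[0.4344 0.2793 0.1313] [ 0.71  0.2  -1.24] [-0.    0.06 -0.  ] pinch px [249.3 119.5]
s [([104, 73, 2, 2, 3], [314.0, 153.0])]
t [([84, 0, 2, 4, 6], [225.0, 171.0]), ([122, 4, 3, 1, 3], [263.0, 174.0]), ([85, 7, 3, 8, 14], [226.0, 181.0]), ([119, 18, 1, 4, 4], [259.0, 190.0])]
```

View pics/pour.png

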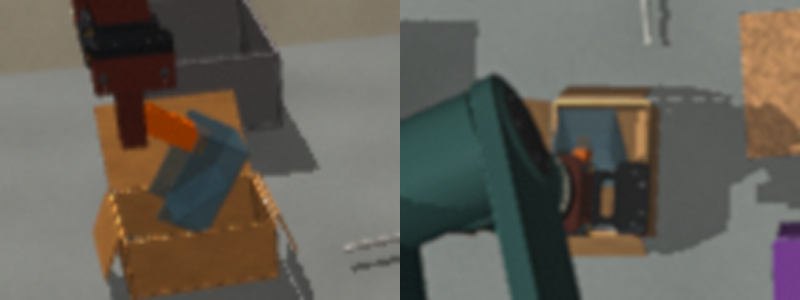

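The cup looks empty (side crop: no white inside the cup at (205,165)). Now I level it again by pushing its underside against the far wall's rim.

apply_moves([
  [0.0, 0, 0.016],
  [0.015, 0, 0.016],
  [0.03, 0, 0.016],
  [0.045, 0, 0.016],
  [0.055, 0, 0.016],
  [0.063, 0, 0.016],
  [0.071, 0, 0.016],
  [0.079, 0, 0.016],
  [0.087, 0, 0.016],
  [0.095, 0, 0.016],
  [0.103, 0, 0.016],
  [0.111, 0, 0.016],
  [0.119, 0, 0.016],
  [0.127, 0, 0.016],
  [0.133, 0, 0.016],
  [0.133, 0, 0.016],
], yaw=[0, 0, 0, 0, 0, 0, 0, 0, 0, 0, 0, 0, 0, 0, 0, 0])

```text
time_s: 16.3
position: [0.5688, 0.2794, 0.1475]
tool_rot: [0.0, 3.141, -0.0]
force: [0.4, -0.4, 1.4]
grip_width: 0.133
grasp_force: 30.0
```

```bash
python3 fin.py; python3 - <<'E'
from h import *
s=cap('side');h=cv2.cvtColor(s['color'],cv2.COLOR_RGB2HSV);k=cv2.inRange(h,(3,210,120),(13,255,255));k[:,310:]=0
cs,_=cv2.findContours(k,0,1);print(cv2.minAreaRect(max(cs,key=cv2.contourArea)))
p=ctrl.get_obs()['position']+[0,0,.009]
for f in(0,15,30,45):
    a=np.radians(f);q=lambda x,z:p+[x*np.cos(a)-z*np.sin(a),0,x*np.sin(a)+z*np.cos(a)]
    print(f,[proj(s,q(*v)).round(1).tolist() for v in((-12,-.0085),(12,-.0085),(12,-35),(-12,-35)) for v in [(v[0]/1000,v[1] if abs(v[1])<1 else v[1]/1000)]])
E
```

```text
[333 228  13  25 274] [338.7 240.1]
[325 189  11  24 229] [329.8 200.1]
[298 105   9  18 102] [301.4 114.1]
[355  92   3   2   4] [356.   92.5]
[0.5683 0.2794 0.1476] [-0.79  0.11  1.05] [-0.03  0.09  0.04] pinch px [293.5 109.2]
((300.84320068359375, 113.24055480957031), (16.83641815185547, 7.058061122894287), 72.89727020263672)
0 [[289.6, 112.3], [297.4, 111.4], [297.6, 119.5], [290.0, 120.5]]
15 [[290.5, 113.1], [297.9, 110.3], [300.3, 117.9], [293.0, 120.7]]
30 [[291.6, 113.6], [298.2, 109.1], [302.6, 115.7], [296.1, 120.1]]
45 [[292.8, 113.8], [298.1, 107.9], [304.2, 113.0], [299.0, 118.8]]
```

apply_moves([
  [0, 0, 0.015],
  [0, 0, 0.035],
  [0.001, -0.01, 0.045],
  [0.002, -0.03, 0.045],
  [0.003, -0.06, 0.045],
  [0.004, -0.095, 0.045],
  [0.005, -0.13, 0.045],
  [0.006, -0.16, 0.045],
  [0.007, -0.185, 0.045],
  [0.008, -0.198, 0.045],
  [0.008, -0.198, 0.03],
  [0.008, -0.198, 0.01],
  [0.008, -0.198, -0.015],
  [0.008, -0.198, -0.035],
  [0.008, -0.198, -0.042],
  [0.008, -0.198, -0.042],
  [0.008, -0.198, -0.042],
], yaw=[0, 0, 0, 0, 0, 0, 0, 0, 0, 0, 0, 0, 0, 0, 0, 0, 0])

```text
time_s: 18.1
position: [0.5762, 0.0815, 0.1063]
tool_rot: [-0.001, 3.141, -0.0]
force: [0.4, 0.7, -0.9]
grip_width: 0.131
grasp_force: 30.0
```

apply_moves([
  [0.002, 0, -0.004],
  [0.006, 0, -0.007],
  [0.01, 0, -0.01],
  [0.014, 0, -0.013],
  [0.018, 0, -0.0155],
  [0.022, 0, -0.018],
  [0.026, 0, -0.0205],
  [0.03, 0, -0.023],
  [0.033, 0, -0.025],
  [0.033, 0, -0.026],
  [0.033, 0, -0.026],
], yaw=[0, 0, 0, 0, 0, 0, 0, 0, 0, 0, 0])

```text
time_s: 19.2
position: [0.6084, 0.0814, 0.0793]
tool_rot: [0.0, -3.141, 0.0]
force: [1.5, -0.1, 2.7]
grip_width: 0.127
grasp_force: 30.0
```

```bash
python3 fin.py; python3 - <<'E'
from h import *
s=cap('side');c=cap('top')
cv2.imwrite('pics/mat.png',np.hstack([cv2.resize(s['color'][90:240,240:400,::-1],(400,375),interpolation=2),cv2.resize(c['color'][150:270,170:298,::-1],(400,375),interpolation=2)]))
E
```

```text
[333 228  13  25 267] [338.8 240.4]
[325 190  11  23 214] [329.7 200.8]
[327 156  10  20 121] [332.1 166.5]
[355  92   2   1   2] [355.5  92. ]
[0.6082 0.0814 0.0794] [ 1.49 -0.08  3.68] [-0.03 -0.19  0.01] pinch px [325.1 160.1]
```

```bash
cat > ang.py <<'E'
from h import *
s=cap('side');h=cv2.cvtColor(s['color'],cv2.COLOR_RGB2HSV);k=cv2.inRange(h,(3,210,120),(13,255,255))
z=np.zeros_like(k);z[140:182,315:350]=k[140:182,315:350]
for r in range(150,182):
    x=np.where(z[r])[0]
    if len(x): print(r,x[0],x[-1],end='; ')
p=ctrl.get_obs()['position'];print(p)
for dx in(-.012,.012): print(proj(s,[p[0]+dx,p[1]-.006,.079]).round(1),proj(s,[p[0]+dx,p[1]-.006,.053]).round(1))
E
python3 ang.py
```

```text
156 331 335; 157 331 335; 158 332 335; 159 332 335; 160 331 335; 161 331 335; 162 331 335; 163 331 335; 164 331 335; 165 331 335; 166 328 335; 167 328 335; 168 328 335; 169 328 335; 170 328 335; 171 328 335; 172 328 335; 173 327 335; 174 327 334; 175 328 329; [0.60810708 0.08136803 0.07949067]
[321.4 164.8] [321.3 172.9]
[329.9 163.6] [329.6 171.6]
```

View pics/mat.png

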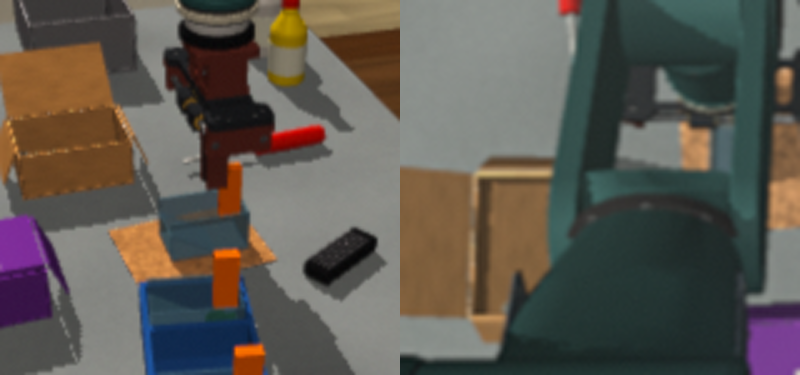

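The cup stands on the mat (side crop: around (205,225)), level. The fin has slid about 15 mm in the pads, so the cup sits slightly towards +x. I'll release, regrip on the fin's centre and correct.

apply_moves([
  [0, 0, 0],
  [0, 0, 0],
  [0, 0, 0],
  [0, 0, 0],
  [0.015, 0, 0],
  [0.015, 0, 0],
  [0.015, 0, 0],
], yaw=[0, 0, 0, 0, 0, 0, 0], claw=0.04)

```text
time_s: 20.1
position: [0.6234, 0.0813, 0.0795]
tool_rot: [0.0, -3.141, 0.0]
force: [-0.6, -1.1, 0.4]
grip_width: 0.456
grasp_force: 0.0
```

```bash
python3 ang.py; python3 - <<'E'
from h import *
s=cap('side');h=cv2.cvtColor(s['color'],cv2.COLOR_RGB2HSV)
# reference: neighbouring fin at known frame place, base of visible side face
k=cv2.inRange(h,(3,210,120),(13,255,255))
for r in (195,200,205,210): print(r,np.where(k[r,315:350])[0][[0,-1]]+315)
print(proj(s,[.5692-.012,-.0709-.006,.0765]),proj(s,[.5692+.012,-.0709-.006,.0765]))
# cup edges near base: row profile
E
```

```text
156 328 328; 157 328 328; 158 328 328; 160 328 328; 161 328 328; 162 328 328; 163 328 328; 164 328 328; 165 328 328; 166 328 328; 167 328 328; 168 328 335; 169 328 335; 170 328 335; 171 328 335; 172 328 335; 173 327 335; 174 327 334; 175 328 329; [0.62289808 0.08138573 0.07937381]
[326.7 164. ] [326.5 172. ]
[335.  162.8] [334.7 170.8]
195 [325 335]
200 [326 334]
205 [325 334]
210 [325 334]
[323.97704205 201.0482672 ] [333.60141629 199.37860348]
```

apply_moves([
  [0, 0, 0],
  [0, 0, 0],
  [0, 0, 0],
  [0, 0, 0],
  [-0.003, 0, 0],
  [-0.007, 0, 0],
  [-0.011, 0, 0],
  [-0.013, 0, 0],
  [-0.013, 0, 0],
  [-0.013, 0, 0],
], yaw=[0, 0, 0, 0, 0, 0, 0, 0, 0, 0], claw=0.0)

```text
time_s: 21.2
position: [0.6103, 0.0814, 0.0797]
tool_rot: [0.0, -3.141, 0.0]
force: [0.4, -0.3, 1.6]
grip_width: 0.132
grasp_force: 30.0
```

apply_moves([
  [0, 0, 0],
  [0, 0, 0],
  [0, 0, 0],
  [0, 0, 0],
  [0, 0, 0.02],
  [0, 0, 0.05],
  [0, 0, 0.09],
  [0, 0, 0.13],
  [-0.04, -0.04, 0.13],
  [-0.08, -0.08, 0.13],
  [-0.11, -0.12, 0.13],
  [-0.11, -0.16, 0.13],
  [-0.11, -0.2, 0.13],
  [-0.11, -0.25, 0.13],
  [-0.11, -0.3, 0.13],
  [-0.11, -0.35, 0.13],
  [-0.11, -0.4, 0.13],
  [-0.11, -0.4, 0.13],
  [-0.11, -0.4, 0.13],
], yaw=[0, 0, 0, 0, 0, 0, 0, 0, 0, 0, 0, 0, 0, 0, 0, 0, 0, 0, 0], claw=0.04)

```text
time_s: 23.1
position: [0.5002, -0.3194, 0.2092]
tool_rot: [-0.004, -3.141, -0.001]
force: [0.2, 0.8, -0.7]
grip_width: 0.453
grasp_force: 0.0
```

```bash
python3 - <<'E'
from h import *
c=cap('top');s=cap('side')
r=lambda im,x,y,w,h:cv2.resize(im['color'][y:y+h,x:x+w,::-1],(400,300),interpolation=2)
cv2.imwrite('pics/end.png',np.vstack([np.hstack([r(c,180,190,60,45*2//2),r(c,250,165,68,51)]),np.hstack([r(s,210,80,120,90),r(s,270,130,120,90)])]))
print(proj(c,[.5796,.0811,.003]),proj(c,[.6096,.0814,.098]))
E
```

```text
[278.89933394 198.14792973] [276.3490631  182.76578751]
```

View pics/end.png

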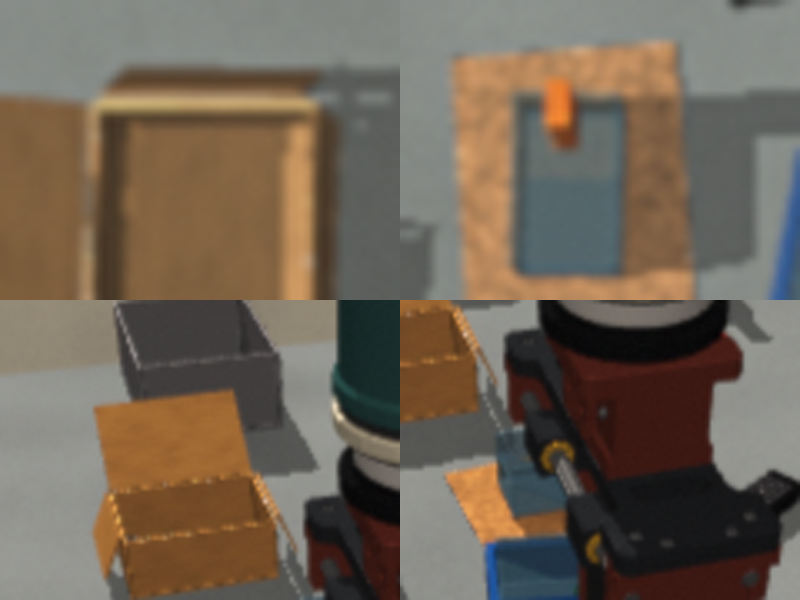

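The cup stands empty, upright and centred on the mat (top-right crop, (570,190)), and the flap is open. The carton crop missed the near half, so I'll check for the spacers numerically.

```bash
python3 - <<'E'
from h import *
c=cap('top');a=c['color'];H=cv2.cvtColor(a,cv2.COLOR_RGB2HSV)
k=cv2.inRange(H,(0,0,110),(180,75,255));k[:205]=0;k[251:]=0;k[:,:194]=0;k[:,226:]=0
N,_,st,ce=cv2.connectedComponentsWithStats(k)
for i in range(1,N):
    if st[i][4]>3: print(st[i],ce[i].round(1),onz(c,*ce[i],.012).round(3))
# whitish bits around the cup interior
print(a[228:252:3,196:226:4].min(2))
E
```

```text
[205 246   8   5  20] [208.8 248. ] [0.422 0.291 0.012]
[215 247   6   4  18] [217.8 248.6] [0.421 0.263 0.012]
[[ 40  66  65  65  63  66  65  96]
 [ 40  66  64  63  63  66  65  97]
 [ 40  63  63  63  63  65  65  98]
 [ 40  63  65  65  63  63  66  90]
 [ 40  63  63  65  63  64  65  98]
 [ 39  63  62  65  65  65  66  98]
 [ 40  63  90  79  73  82  68  92]
 [ 38  63  84  98  99 110 118  75]]
```

```bash
python3 - <<'E'
from h import *
c=cap('top');H=cv2.cvtColor(c['color'],cv2.COLOR_RGB2HSV)
print('sat\n',H[242:256,200:226,1]);print('val\n',H[242:256,200:226,2])
b=cv2.imread('pics/top0.png')[:,:,::-1];d=cv2.absdiff(c['color'],np.ascontiguousarray(b)).max(2)
k=((d>45)&(H[...,1]<60)&(H[...,2]>150)).astype(np.uint8);N,_,st,ce=cv2.connectedComponentsWithStats(k)
print([(st[i].tolist()) for i in range(1,N) if st[i][4]>6])
E
```

```text
sat
 [[128 129 130 129 128 129 129 129 130 128 129 128 128 126 128 131 129 128
  129 126 128 132 133 134 133 135]
 [131 131 131 130 130 131 129 130 128 129 129 128 128 130 128 128 128 128
  128 128 128 131 133 133 132 132]
 [130 129 129 131 132 131 132 132 131 132 131 129 130 128 130 128 128 128
  128 129 128 130 131 133 134 133]
 [128 130 128 128 117 113 118 128 128 118 114 122 129 131 133 131 131 133
  133 132 131 133 132 133 134 133]
 [129 131 126 105  75  65  73  88  93  73  66  86 107 126 134 126 105  89
   93 108 128 134 133 133 133 131]
 [131 126 109  79  50  37  41  42  47  46  36  41  60 106 126  98  60  41
   43  58  92 129 134 132 130 132]
 [131 125  95  59  26  18  24  27  25  24  23  25  32  87 115  76  44  29
   29  33  48 103 129 132 132 133]
 [129 127  99  62  35  21  25  27  25  27  26  24  30  87 116  73  37  24
   18  25  27  78 126 129 130 132]
 [131 132 121 103  84  74  68  71  79  77  66  58  79 116 126  99  73  67
   57  46  57 100 129 133 132 132]
 [134 134 133 130 123 120 119 123 123 120 116 115 123 130 132 126 119 119
  115 110 117 130 134 135 136 135]
 [133
[... 1350 characters left out ...]
 135 133 129 134 142 144 136 115
  120 140 138 133 144 152 164 153]
 [185 184 182 183 182 181 178 176 180 183 183 182 181 182 182 182 180 174
  175 179 178 179 184 185 184 159]
 [176 176 176 176 176 175 173 172 170 171 172 172 172 173 172 173 171 170
  169 170 171 173 173 165 149 124]
 [155 155 155 156 155 154 152 151 148 148 146 147 148 150 151 150 150 150
  149 150 151 152 151 138 112  92]
 [144 145 145 145 144 143 142 141 139 138 137 137 138 138 141 141 141 141
  141 142 141 142 142 135 115  93]
 [141 142 142 142 141 141 139 138 137 136 136 135 135 136 137 138 138 138
  138 139 138 138 139 137 125 103]]
[[536, 308, 13, 7, 34], [221, 386, 4, 6, 9], [547, 391, 4, 6, 8], [539, 397, 5, 3, 8]]
```

The brightness dips at columns 205, 209.5 and 217.5 are three tube bores, so all three spacers are in the carton.

```bash
python3 -c "
from bench import ctrl
print(ctrl.sign_off())"
```

```text
the job is handed in; nothing more can be done
None
```

The job is handed in: the flap is folded open, all three spacers are in the carton, and the empty cup stands upright in the middle of the mat; I viewed 11 pictures, one over the limit of 10.

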